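Snap the hub cover home on the protractor stand

ROBOT

A 6-joint arm with a two-finger parallel gripper is mounted at the origin on the work surface. World frame = base frame: x ahead of the robot, y to its left, z up, the work surface at z = 0. Lengths are in m, angles in degrees, forces in N, time in s.
With the tool pointing down it reaches from about 0.225 to 0.875 m from the base axis. Payload 3.4 kg.
Tool frame: the origin (TCP) lies between the finger pads; the fingertips stand 11 mm ahead of it and the grasp point (between the pads) lies 8 mm behind it (r.finger_overhang is the distance from the TCP to the fingertips, in m); z points along the fingers, y is the line along which they close (so a half turn about z gives the same grasp; the last joint's range is limited). The gripper opens to 85 mm and grips with 20 to 120 N. Pads are 22 mm wide; open, the fingers measure 114 mm over their backs; the gripper's body (76 mm by 85 mm) begins 54 mm behind the grasp point. The pads swing forward as they close: fully open they stand 13 mm farther back than shut.
Start: joints at [63.77, 15.808, 86.224, -0, 77.962, -6.933], TCP at [0.19, 0.543, 0.242] pointing down, gripper open.
Joint ranges: [-165.64, 165.64], [-43.16, 119.46], [12.63, 154.43], [-67.54, 247.53], [6.08, 155.33], [-154.97, 154.97]. Speed limits (degrees/s): [147.25, 147.25, 180, 180, 180, 180].

INTERFACE

Orientations are given as a 3x3 rotation matrix whose columns are the frame's x, y, z axes.
In Python, from bench import readout, snapshot, get_calibration, r, spotter gives the robot as it stands.
- The arm moves only by the tool servo_tool, never from a script. Its argument "steps" is a list of rows, each an object of numbers: "dx", "dy", "dz": the shift along the world's x, y, z in mm; "rx", "ry", "rz": the turn, a rotation vector about the world's x, y, z in degrees; "grip": the finger opening in mm, from 0 to 85.4. A call has 1 to 12 rows; each row is the pose to reach, as a shift and turn from the pose commanded when the call began; what a row does not reach only later rows make up. A row lasts 1/12 s, in which the tool goes at most 41.7 mm and 7.16 degrees, less where a joint would pass 70% of its speed; a pose out of reach is approached as far as the arm can. A call with a gripper value outside its range is refused whole. The fingers move at their own pace and stop on an object; "grip_force" is the grip in N (left out, the last holds). Time passes only in rows, so rows that repeat a pose let the fingers close. It gives the time, the measured TCP pose, the force, the opening and the grip force at its end, in the units of the state.
- readout.read_state(): the state, without advancing time (a new reading comes with each control period).
- snapshot(name): name is "side" or "top" or "wrist"; returns the picture (384x512x3 uint8, red, green, blue); there is no depth.
- get_calibration(name): a dict with "fx", "fy", "cx", "cy" (pixels), "D" ([k1, k2, p1, p2, k3] as OpenCV has them; the pictures are not rectified), "cam_to_world" (4x4, takes a point from camera to world coordinates); the wrist camera has in their place "hand_eye" (4x4, takes a point from camera to tool coordinates, whose origin is the TCP and whose axes are the flange's). Camera axes: x right, y down, z forward; pixel columns grow to the right and rows downward; lengths in m; the calibration is good to about 2 mm. A picture is of the moment at which its call begins: read the wrist's pose just before it. get_calibration takes no time and is no camera call.
- r.hand_in(): hands the job in; it is judged then, once.
Trained networks look in the newest picture that a camera, given by its name, has taken for a name from the list of things; names that differ only in an ending like _2 or _b are one class to them, and where a whole thing is asked for, a point or a joint stands for the part that bears it (a point fixed in the world has none). Each returns a list of dicts, best first, with "confidence" (0 to 1); they miss things now and then, are a little off and sometimes report something else, mostly with a low value. They report only what shows in the picture. A call takes as long as a camera call.
- spotter.masks_of(camera, thing): "mask" (384x512 bool, what is visible of it) and "rect" ([left, top, right, bottom] in pixels, round what is visible of it).
The state is a dict: "time_s": time; "qpos": joint angles; "dq": joint speeds; "effort": joint torques, N m; "ee_pos": TCP position; "ee_rot": TCP orientation; "ft_force": force on the tool from outside, world axes, zero at the start; "ft_torque": the same for the moment, N m; "opening": finger opening in m; "gripper_force": force on a finger pad.
Only numpy, scipy, OpenCV 4.12 (cv2) and the standard library are available. Lean on these libraries where they do the work, as an engineer would, in place of code of your own. Each camera call takes 0.05 s, during which the arm holds its last target. There are 200 camera calls.

TASK

Lift the blue canister by its handle off the loose orange cover of the protractor stand and set it down upright on the round cork mat beside it, well on the mat. Then press the middle of the orange cover straight down until it snaps and sits fully home all round, and keep pressing: finish with the gripper still pushing firmly down on the cover, not lifted off. Leave the black bowl, the yellow jack and the two rubber grips where they are.

Things in the scene. Friction and masses are not known exactly. Their poses are not given: they have to be found in the camera images.
- hub: Protractor stand, fixed: grey plinth 110 x 110 mm, 30 mm high, with a flat aluminium half-ring arc round its +x side (outer radius 115 mm, top 25 mm above the table) and a steel hub block 70 x 70 mm on it, top 66 mm above the table, hidden under the cover. Origin: centre of the underside, on the table; z up; yaw varies.
- cover: Loose orange snap cover, 90 x 90 mm, 43 mm high, 0.09 kg, open below, slipped over the hub block, resting unsnapped on four sprung balls. Origin: centre of its lower edge plane, z up: 39 to 40 mm above the hub's origin before, 30 mm when fully home (hard stop on the plinth). Pressed at its centre it resists up to 12 to 19 N after 2 to 5 mm, then suddenly gives, drops home and stays.
- cover_top (a point): Centre of the flat top face of the orange cover (black dot, 24 mm wide), 43 mm above the cover's origin: press here.
- canister: Blue closed canister, 74 mm widest diameter, 73 mm high without handle, 0.3 to 0.5 kg, standing at first on the orange cover. Origin: centre of its underside; z up. Its carrying handle is fixed above the lid and runs along the canister's y axis.
- canister_handle (a point): Middle of the canister's black handle bar, 115 mm above the canister's underside: bar 14 mm square, 82 mm long along the canister's y axis, on two steel posts 34 mm either side of the middle; 35 mm of free space between bar and lid.
- mat: Round cork mat fixed on the table, 120 mm diameter, 4 mm thick, to the left or right of the stand. Origin: centre of its underside; its top is 4 mm above the table.
- bowl: Black resin bowl (ball), 123 mm diameter, 1.45 kg, resting on a grey ring beyond the stand; bystander. Origin: its centre.
- jack: Yellow plastic jack (ball), 63 mm diameter, resting on a small white ring on the side opposite the mat; bystander. Origin: its centre.
- grip_a: Black rubber bowl grip, disc 68 mm diameter, 28 mm high with its knob; bystander. Origin: centre of its underside.
- grip_b: A second rubber bowl grip like the first; bystander. Origin: centre of its underside.

How it is judged:
By the outcome, as a careful person would: the job done as asked, in the order asked, and still so for the second after the job is handed in, while the arm keeps its last pose, push and grip.
It also fails if it takes over 45 s, if anything falls off the work surface, if the arm or the gripper's body presses on something with over 40 N, if the wrist force passes 120 N, or if a joint passes its speed limit or range.

## Working session

There is one attempt and no reset: what is moved stays moved. The work goes in short steps, Python scripts to look and compute and a tool call to move; the robot and the scene stay as the last step left them, time stands still between calls to the robot, and variables do not carry over. Pictures are saved under pics/ and viewed, at most 10 in all, crops included, and the job is handed in when it is done.

Besides the shell and the picture viewer there is one more tool, called after "Emit:" as name(argument=value, ...) on one line, values as JSON. servo_tool: Moves the arm, as the interface text tells. Its arguments: {"type":"object","properties":{"steps":{"type":"array","items":{"type":"object","properties":{"dx":{"type":"number"},"dy":{"type":"number"},"dz":{"type":"number"},"rx":{"type":"number"},"ry":{"type":"number"},"rz":{"type":"number"},"grip":{"type":"number"}}}},"grip_force":{"type":"number"}},"required":["steps"]}

```bash
mkdir -p pics
cat > h.py <<'E'
import numpy as np, cv2
from bench import readout, snapshot, get_calibration, r, spotter
def cam(n):
    c=get_calibration(n); K=np.array([[c['fx'],0,c['cx']],[0,c['fy'],c['cy']],[0,0,1]]); D=np.array(c['D'],float)
    if n=='wrist':
        s=readout.read_state(); T=np.eye(4); T[:3,:3]=s['ee_rot']; T[:3,3]=s['ee_pos']; T=T@np.array(c['hand_eye'])
    else: T=np.array(c['cam_to_world'])
    return K,D,T
def onplane(C,uv,z):
    K,D,T=C; p=cv2.undistortPoints(np.array(uv,float).reshape(-1,1,2),K,D)[:,0]
    d=np.c_[p,np.ones(len(p))]@T[:3,:3].T; return T[:3,3]+d*((z-T[2,3])/d[:,2])[:,None]
def proj(C,P):
    K,D,T=C; Ti=np.linalg.inv(T); return cv2.projectPoints(np.array(P,float).reshape(-1,1,3),cv2.Rodrigues(Ti[:3,:3])[0],Ti[:3,3],K,D)[0][:,0]
E
python3 - <<'E'
from h import *
s=readout.read_state(); print(s['time_s'],s['ee_rot'])
ims=[]
for n in ['top','side']:
    im=snapshot(n); ims.append(im); C=cam(n); print(n,C[2].round(3).tolist())
    for t,z in [('hub',.03),('cover',.08),('canister',.12),('canister_handle',.2),('mat',.004),('bowl',.06),('jack',.03),('grip_a',.02)]:
        for d in spotter.masks_of(n,t)[:2]:
            m=d['mask']; v,u=np.nonzero(m); c=[u.mean(),v.mean()]
            print(t,round(d['confidence'],2),np.round(c),np.round(d['rect']),onplane(C,c,z).round(3)[0])
    cv2.imwrite(f'pics/{n}.png',im[:,:,::-1])
E
```

```text
0.0 [[-9.43811604e-01  3.30482886e-01 -8.47851334e-04]
 [ 3.30483874e-01  9.43810206e-01 -1.64450440e-03]
 [ 2.56730181e-04 -1.83230353e-03 -9.99998288e-01]]
top [[0.015, -0.997, 0.074, 0.521], [-1.0, -0.015, 0.008, 0.003], [-0.007, -0.074, -0.997, 1.241], [0.0, 0.0, 0.0, 1.0]]
hub 0.66 [277. 233.] [231. 208. 321. 275.] [ 0.497 -0.027  0.03 ]
cover 0.91 [274. 251.] [259. 234. 294. 275.] [ 0.453 -0.019  0.08 ]
canister 0.79 [278. 255.] [265. 239. 298. 270.] [ 0.446 -0.028  0.12 ]
canister 0.33 [277. 232.] [234. 209. 322. 276.] [ 0.5   -0.025  0.12 ]
canister_handle 0.79 [279. 256.] [266. 245. 295. 274.] [ 0.45  -0.026  0.2  ]
mat 0.97 [171. 204.] [150. 183. 194. 227.] [0.569 0.255 0.004]
bowl 0.65 [273. 130.] [249. 104. 296. 154.] [ 0.76  -0.011  0.06 ]
jack 0.67 [365. 225.] [353. 216. 380. 240.] [ 0.519 -0.254  0.03 ]
grip_a 0.97 [339. 145.] [327. 132. 356. 160.] [ 0.73  -0.189  0.02 ]
grip_a 0.44 [278. 255.] [261. 237. 296. 272.] [ 0.439 -0.03   0.02 ]
side [[0.791, -0.326, 0.517, 0.087], [-0.612, -0.427, 0.666, -0.678], [0.003, -0.844, -0.537, 0.685], [0.0, 0.0, 0.0, 1.0]]
hub 0.88 [231. 260.] [187. 225. 261. 280.] [ 0.463 -0.076  0.03 ]
cover 0.87 [214. 248.] [192. 230. 238. 268.] [ 0.425 -0.065  0.08 ]
canister 0.78 [213. 219.] [198. 190. 230. 246.] [ 0.459 -0.01   0.12 ]
canister_handle 0.65 [213. 218.] [198. 190. 233. 245.] [ 0.407 -0.103  0.2  ]
mat 0.79 [197. 196.] [182. 188. 222. 210.] [0.558 0.262 0.004]
bowl 0.88 [302. 197.] [281. 176. 323. 218.] [ 0.766 -0.007  0.06 ]
jack 0.86 [296. 290.] [285. 277. 312. 306.] [ 0.526 -0.249  0.03 ]
grip_a 0.57 [338. 248.] [328. 236. 348. 259.] [ 0.716 -0.2    0.02 ]
grip_a 0.54 [249. 191.] [241. 182. 260. 202.] [0.697 0.166 0.02 ]
```

Run:
```python
import cv2,numpy as np
a=cv2.imread('pics/top.png')[170:300,140:400]; b=cv2.imread('pics/side.png')[160:310,150:410]
a=cv2.resize(a,(780,390//1),interpolation=cv2.INTER_CUBIC)
b=cv2.resize(b,(780,450),interpolation=cv2.INTER_CUBIC)
cv2.imwrite('pics/top_c.png',a);cv2.imwrite('pics/side_c.png',b)
```

```text
(no output)
```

View pics/top_c.png

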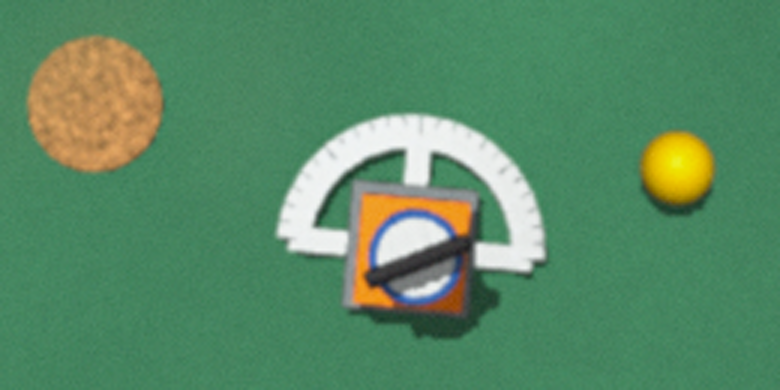

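View pics/side_c.png

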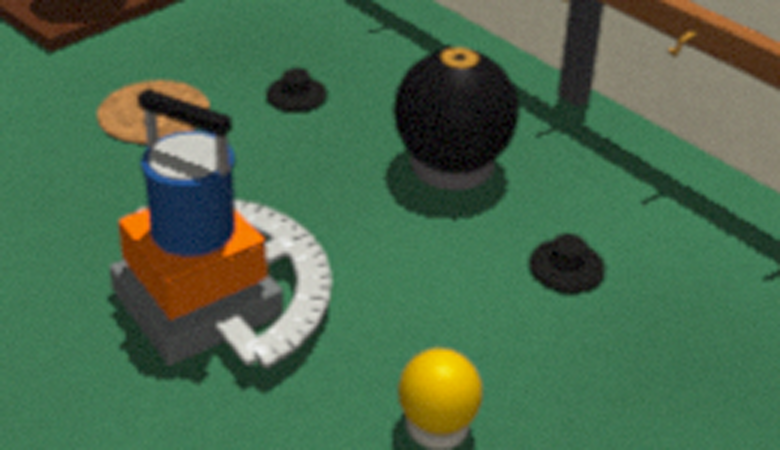

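The top view shows the stand's plinth at about (277,253), the handle bar running (264,263)–(295,251) and the mat at (171,205) to the left. The side view shows the bar from (200,193) to (224,201), with the canister upright on the cover.

Run:
```python
from h import *
C=cam('top');S=cam('side')
f=lambda l:np.array(l)/3+[140,170]
h=onplane(C,f([[371,281],[467,242]]),.200); print('handle',h.round(3),h.mean(0).round(4),np.degrees(np.arctan2(*(h[0]-h[1])[[1,0]])),np.linalg.norm(h[0]-h[1]))
g=onplane(S,np.array([[150,100],[222,124]])/3+[150,160],.1975); print('side',g.round(3),g.mean(0))
p=onplane(C,f([[357,181],[481,195],[467,319],[344,307]]),.03); print('plinth',p.round(3),p.mean(0))
print(cam('wrist')[2].round(3), get_calibration('wrist'))
```

```text
handle [[ 0.432  0.006  0.2  ]
 [ 0.461 -0.064  0.2  ]] [ 0.4465 -0.0289  0.2   ] 112.85406847133675 0.07650892969885509
side [[ 0.437  0.001  0.198]
 [ 0.463 -0.061  0.198]] [ 0.44995461 -0.02959346  0.1975    ]
plinth [[ 0.502  0.02   0.03 ]
 [ 0.492 -0.087  0.03 ]
 [ 0.386 -0.076  0.03 ]
 [ 0.395  0.03   0.03 ]] [ 0.44379474 -0.02819486  0.03      ]
[[ 0.33   0.909  0.254  0.125]
 [ 0.944 -0.317 -0.089  0.565]
 [-0.001  0.269 -0.963  0.374]
 [ 0.     0.     0.     1.   ]] {'fx': 274.38988660167394, 'fy': 274.38988660167394, 'cx': 253.87422219145404, 'cy': 187.9711889385876, 'D': array([0.01577272, 0.        , 0.        , 0.        , 0.        ]), 'hand_eye': array([[ 7.47078226e-04, -9.63166837e-01, -2.68903486e-01,
         6.88473754e-02],
       [ 9.99999344e-01,  9.53120136e-04, -6.35677782e-04,
        -4.24056442e-04],
       [ 8.68561086e-04, -2.68902835e-01,  9.63166917e-01,
        -1.31345577e-01],
       [ 0.00000000e+00,  0.00000000e+00,  0.00000000e+00,
         1.00000000e+00]])}
```

Emit:
servo_tool(steps=[{"dx": 15, "dy": -32, "dz": 10, "rz": -4, "grip": 85}, {"dx": 30, "dy": -65, "dz": 30, "rz": -8}, {"dx": 45, "dy": -98, "dz": 40, "rz": -12}, {"dx": 60, "dy": -131, "dz": 40, "rz": -17}, {"dx": 75, "dy": -165, "dz": 40, "rz": -22}, {"dx": 90, "dy": -198, "dz": 40, "rz": -27}, {"dx": 105, "dy": -231, "dz": 40, "rz": -32}, {"dx": 120, "dy": -264, "dz": 40, "rz": -37}, {"dx": 135, "dy": -297, "dz": 40, "rz": -42}, {"dx": 150, "dy": -330, "dz": 40, "rz": -47}, {"dx": 165, "dy": -363, "dz": 40, "rz": -47.8}, {"dx": 180, "dy": -396, "dz": 40, "rz": -47.8}])

```text
$.steps[0]: bad value
```

Emit:
servo_tool(steps=[{"dx": 15, "dy": -33}, {"dx": 30, "dy": -66}, {"dx": 45, "dy": -99}, {"dx": 58, "dy": -130}, {"dx": 68, "dy": -155}, {"dx": 75, "dy": -170}, {"dx": 78, "dy": -176}, {"dx": 78, "dy": -176}, {"dx": 78, "dy": -176}])

```text
$.steps[0]: bad value
```

Run:
```python
from h import *
s=readout.read_state(); print(s['time_s'],s['ee_pos'],np.round(s['ee_rot'],4).tolist(),s['ft_force'],s['opening'])
C=cam('wrist'); im=snapshot('wrist')
for d in spotter.masks_of('wrist','canister_handle')[:2]:
    print(d['confidence'],d['rect'])
P=np.array([.448,-.029,.2045]); a=np.radians(112.9); e=np.array([np.cos(a),np.sin(a),0])
for q in proj(C,[P-.041*e,P+.041*e]): cv2.circle(im,tuple(int(x) for x in q),4,(255,0,0),-1); print(q)
cv2.imwrite('pics/w1.png',im[:,:,::-1])
```

```text
0.9 [0.19003493 0.54272275 0.24233929] [[-0.9438, 0.3304, 0.0001], [0.3304, 0.9438, 0.0001], [-0.0, 0.0001, -1.0]] [0.47386793 0.76575512 0.25592863] 0.0853013758848204
[-214.59055116  635.90282452]
[-172.34530787  600.67776455]
```

View pics/w1.png

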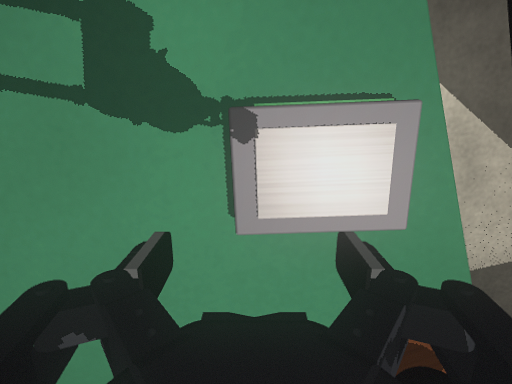

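Both moves were refused and the arm didn't move; the picture shows only the table near the start and a framed panel at (325,167). I'll resend with every field in each row.

Emit:
servo_tool(steps=[{"dx": 15, "dy": -32, "dz": 10, "rx": 0, "ry": 0, "rz": -4, "grip": 85}, {"dx": 30, "dy": -65, "dz": 30, "rx": 0, "ry": 0, "rz": -8, "grip": 85}, {"dx": 45, "dy": -98, "dz": 40, "rx": 0, "ry": 0, "rz": -12, "grip": 85}, {"dx": 60, "dy": -131, "dz": 40, "rx": 0, "ry": 0, "rz": -17, "grip": 85}, {"dx": 75, "dy": -165, "dz": 40, "rx": 0, "ry": 0, "rz": -22, "grip": 85}, {"dx": 90, "dy": -198, "dz": 40, "rx": 0, "ry": 0, "rz": -27, "grip": 85}, {"dx": 105, "dy": -231, "dz": 40, "rx": 0, "ry": 0, "rz": -32, "grip": 85}, {"dx": 120, "dy": -264, "dz": 40, "rx": 0, "ry": 0, "rz": -37, "grip": 85}, {"dx": 135, "dy": -297, "dz": 40, "rx": 0, "ry": 0, "rz": -42, "grip": 85}, {"dx": 150, "dy": -330, "dz": 40, "rx": 0, "ry": 0, "rz": -47, "grip": 85}, {"dx": 165, "dy": -363, "dz": 40, "rx": 0, "ry": 0, "rz": -47.8, "grip": 85}, {"dx": 180, "dy": -396, "dz": 40, "rx": 0, "ry": 0, "rz": -47.8, "grip": 85}])

```text
time_s: 2.0
ee_pos: [0.3703, 0.1451, 0.2827]
ee_rot: [[-0.389, 0.921, 0.001], [0.921, 0.389, 0.0], [-0.0, 0.001, -1.0]]
ft_force: [0.9, -0.3, -0.6]
opening: 0.0849
gripper_force: 0.0
```

Emit:
servo_tool(steps=[{"dx": 15, "dy": -33, "dz": 0, "rx": 0, "ry": 0, "rz": 0, "grip": 85}, {"dx": 30, "dy": -67, "dz": 0, "rx": 0, "ry": 0, "rz": 0, "grip": 85}, {"dx": 45, "dy": -100, "dz": 0, "rx": 0, "ry": 0, "rz": 0, "grip": 85}, {"dx": 58, "dy": -130, "dz": 0, "rx": 0, "ry": 0, "rz": 0, "grip": 85}, {"dx": 69, "dy": -155, "dz": 0, "rx": 0, "ry": 0, "rz": 0, "grip": 85}, {"dx": 76, "dy": -170, "dz": 0, "rx": 0, "ry": 0, "rz": 0, "grip": 85}, {"dx": 78, "dy": -175, "dz": 0, "rx": 0, "ry": 0, "rz": 0, "grip": 85}, {"dx": 78, "dy": -175, "dz": 0, "rx": 0, "ry": 0, "rz": 0, "grip": 85}, {"dx": 78, "dy": -175, "dz": 0, "rx": 0, "ry": 0, "rz": 0, "grip": 85}])

```text
time_s: 2.75
ee_pos: [0.4475, -0.0276, 0.2822]
ee_rot: [[-0.389, 0.921, -0.001], [0.921, 0.389, 0.001], [0.001, -0.0, -1.0]]
ft_force: [-0.3, 0.2, 0.4]
opening: 0.0848
gripper_force: 0.0
```

Run:
```python
from h import *
s=readout.read_state(); print(s['time_s'],s['ee_pos'],np.round(s['ee_rot'],4).tolist(),s['ft_force'],s['opening'])
C=cam('wrist'); im=snapshot('wrist')
for d in spotter.masks_of('wrist','canister_handle')[:2]:
    print(d['confidence'],d['rect'])
P=np.array([.448,-.029,.2045]); a=np.radians(112.9); e=np.array([np.cos(a),np.sin(a),0])
for q in proj(C,[P-.041*e,P+.041*e]): cv2.circle(im,tuple(int(x) for x in q),4,(255,0,0),-1); print(q)
cv2.imwrite('pics/w2.png',im[:,:,::-1])
```

```text
2.75 [ 0.44754977 -0.02763339  0.28223021] [[-0.3889, 0.9213, -0.0007], [0.9213, 0.3889, 0.0011], [0.0012, -0.0002, -1.0]] [-0.33009408  0.21973317  0.44118927] 0.08483807051988083
0.84 [217.1, 141.3, 293.3, 249.3]
[254.75492256 247.81499633]
[254.9047856  150.44666357]
```

View pics/w2.png

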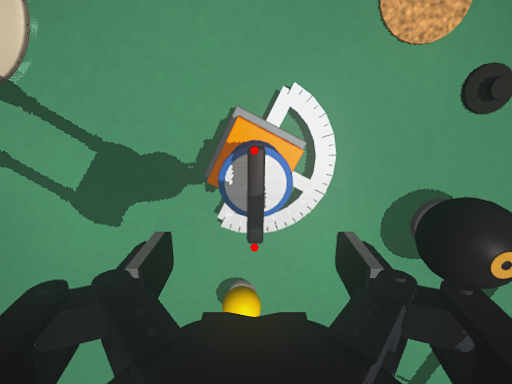

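The bar lies midway between the open fingers, from (256,146) to (256,244). It is about 2–3 mm farther along +y than predicted, so I descend with that small correction and grip.

Emit:
servo_tool(grip_force=80, steps=[{"dx": 0.5, "dy": 2, "dz": -15, "rx": 0, "ry": 0, "rz": 0, "grip": 85}, {"dx": 0.5, "dy": 2, "dz": -40, "rx": 0, "ry": 0, "rz": 0, "grip": 85}, {"dx": 0.5, "dy": 2, "dz": -65, "rx": 0, "ry": 0, "rz": 0, "grip": 85}, {"dx": 0.5, "dy": 2, "dz": -82, "rx": 0, "ry": 0, "rz": 0, "grip": 85}, {"dx": 0.5, "dy": 2, "dz": -91, "rx": 0, "ry": 0, "rz": 0, "grip": 85}, {"dx": 0.5, "dy": 2, "dz": -94, "rx": 0, "ry": 0, "rz": 0, "grip": 85}, {"dx": 0.5, "dy": 2, "dz": -94, "rx": 0, "ry": 0, "rz": 0, "grip": 60}, {"dx": 0.5, "dy": 2, "dz": -94, "rx": 0, "ry": 0, "rz": 0, "grip": 40}, {"dx": 0.5, "dy": 2, "dz": -94, "rx": 0, "ry": 0, "rz": 0, "grip": 25}, {"dx": 0.5, "dy": 2, "dz": -94, "rx": 0, "ry": 0, "rz": 0, "grip": 18}])

```text
time_s: 3.68
ee_pos: [0.4493, -0.0264, 0.1894]
ee_rot: [[-0.389, 0.921, 0.002], [0.921, 0.389, -0.0], [-0.001, 0.002, -1.0]]
ft_force: [0.3, -0.2, -0.0]
opening: 0.0381
gripper_force: 0.0
```

Emit:
servo_tool(grip_force=80, steps=[{"dx": 0, "dy": 0, "dz": 0, "rx": 0, "ry": 0, "rz": 0, "grip": 16}, {"dx": 0, "dy": 0, "dz": 0, "rx": 0, "ry": 0, "rz": 0, "grip": 14}, {"dx": 0, "dy": 0, "dz": 0, "rx": 0, "ry": 0, "rz": 0, "grip": 10}, {"dx": 0, "dy": 0, "dz": 0, "rx": 0, "ry": 0, "rz": 0, "grip": 5}, {"dx": 0, "dy": 0, "dz": 0, "rx": 0, "ry": 0, "rz": 0, "grip": 5}])

```text
time_s: 4.1
ee_pos: [0.449, -0.0264, 0.1888]
ee_rot: [[-0.389, 0.921, 0.001], [0.921, 0.389, -0.0], [-0.001, 0.001, -1.0]]
ft_force: [-1.4, -0.1, 4.7]
opening: 0.0126
gripper_force: 78.1
```

Emit:
servo_tool(grip_force=80, steps=[{"dx": 0, "dy": 0, "dz": 3, "rx": 0, "ry": 0, "rz": 0, "grip": 5}, {"dx": 0, "dy": 0, "dz": 9, "rx": 0, "ry": 0, "rz": 0, "grip": 5}, {"dx": 0, "dy": 0, "dz": 17, "rx": 0, "ry": 0, "rz": 0, "grip": 5}, {"dx": 0, "dy": 0, "dz": 25, "rx": 0, "ry": 0, "rz": 0, "grip": 5}, {"dx": 0, "dy": 0, "dz": 30, "rx": 0, "ry": 0, "rz": 0, "grip": 5}, {"dx": 0, "dy": 0, "dz": 30, "rx": 0, "ry": 0, "rz": 0, "grip": 5}])

```text
time_s: 4.6
ee_pos: [0.4495, -0.0265, 0.2198]
ee_rot: [[-0.389, 0.921, 0.003], [0.921, 0.389, -0.001], [-0.002, 0.002, -1.0]]
ft_force: [0.5, -0.7, -4.3]
opening: 0.0125
gripper_force: 78.0
```

Run:
```python
from h import *
s=readout.read_state(); print(s['time_s'],s['ee_pos'],s['ft_force'],s['ft_torque'],s['opening'],s['gripper_force'])
a=snapshot('side')[150:290,150:290]; b=snapshot('wrist')
C=cam('wrist')
d=spotter.masks_of('wrist','mat')
for x in d[:1]: print(x['confidence'],x['rect'])
cv2.imwrite('pics/l1.png',np.hstack([cv2.resize(a,(384,384)),cv2.resize(b,(410,384))])[:,:,::-1])
```

```text
4.6 [ 0.44947746 -0.02647436  0.2197821 ] [ 0.4626043  -0.74126168 -4.32480904] [ 0.02442358 -0.01659331  0.0249561 ] 0.012477605621319525 78.01802515983582
0.83 [410.7, 2.9, 501.8, 33.5]
```

View pics/l1.png

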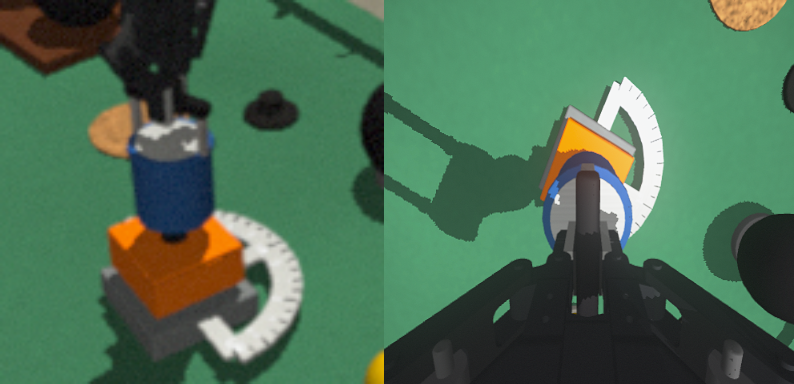

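The canister hangs upright, clear of the cover, and the cover with its black dot stayed put at about (175,237) in the left half. Now I carry it to the mat at about (0.568, 0.256).

Emit:
servo_tool(grip_force=80, steps=[{"dx": 4, "dy": 10, "dz": 3, "rx": 0, "ry": 0, "rz": 0, "grip": 5}, {"dx": 13, "dy": 31, "dz": 6, "rx": 0, "ry": 0, "rz": 0, "grip": 5}, {"dx": 26, "dy": 62, "dz": 8, "rx": 0, "ry": 0, "rz": 0, "grip": 5}, {"dx": 40, "dy": 95, "dz": 8, "rx": 0, "ry": 0, "rz": 0, "grip": 5}, {"dx": 54, "dy": 128, "dz": 8, "rx": 0, "ry": 0, "rz": 0, "grip": 5}, {"dx": 68, "dy": 161, "dz": 8, "rx": 0, "ry": 0, "rz": 0, "grip": 5}, {"dx": 82, "dy": 194, "dz": 8, "rx": 0, "ry": 0, "rz": 0, "grip": 5}, {"dx": 95, "dy": 226, "dz": 8, "rx": 0, "ry": 0, "rz": 0, "grip": 5}, {"dx": 107, "dy": 254, "dz": 8, "rx": 0, "ry": 0, "rz": 0, "grip": 5}, {"dx": 115, "dy": 273, "dz": 8, "rx": 0, "ry": 0, "rz": 0, "grip": 5}, {"dx": 119, "dy": 282, "dz": 8, "rx": 0, "ry": 0, "rz": 0, "grip": 5}, {"dx": 119, "dy": 282, "dz": 8, "rx": 0, "ry": 0, "rz": 0, "grip": 5}])

```text
time_s: 5.75
ee_pos: [0.5679, 0.2583, 0.2254]
ee_rot: [[-0.391, 0.92, -0.001], [0.92, 0.391, 0.001], [0.001, -0.0, -1.0]]
ft_force: [-0.2, -0.3, -4.8]
opening: 0.0126
gripper_force: 78.2
```

Emit:
servo_tool(grip_force=80, steps=[{"dx": 0, "dy": 0, "dz": -5, "rx": 0, "ry": 0, "rz": 0, "grip": 5}, {"dx": 0, "dy": 0, "dz": -20, "rx": 0, "ry": 0, "rz": 0, "grip": 5}, {"dx": 0, "dy": 0, "dz": -40, "rx": 0, "ry": 0, "rz": 0, "grip": 5}, {"dx": 0, "dy": 0, "dz": -60, "rx": 0, "ry": 0, "rz": 0, "grip": 5}, {"dx": 0, "dy": 0, "dz": -80, "rx": 0, "ry": 0, "rz": 0, "grip": 5}, {"dx": 0, "dy": 0, "dz": -93, "rx": 0, "ry": 0, "rz": 0, "grip": 5}, {"dx": 0, "dy": 0, "dz": -98, "rx": 0, "ry": 0, "rz": 0, "grip": 5}, {"dx": 0, "dy": 0, "dz": -98, "rx": 0, "ry": 0, "rz": 0, "grip": 5}])

```text
time_s: 6.42
ee_pos: [0.5659, 0.2538, 0.1268]
ee_rot: [[-0.388, 0.922, -0.004], [0.922, 0.388, -0.002], [-0.0, -0.004, -1.0]]
ft_force: [-0.3, -0.0, -4.1]
opening: 0.0124
gripper_force: 78.2
```

Run:
```python
from h import *
s=readout.read_state(); print(s['time_s'],s['ee_pos'],s['ft_force'],s['opening'])
a=snapshot('side')[130:230,150:270]; b=snapshot('wrist')
cv2.imwrite('pics/p1.png',np.hstack([cv2.resize(a,(380,384)),cv2.resize(b,(410,384))])[:,:,::-1])
```

```text
6.4167 [0.56594795 0.25380908 0.12682616] [-0.34526124 -0.04257793 -4.06269739] 0.012361417023065344
```

View pics/p1.png

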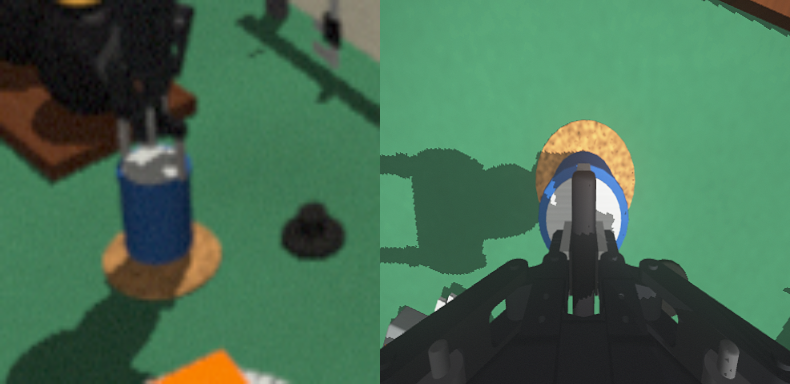

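The canister hovers about 16 mm over the mat, sideways centred (mat from 536 to 634, canister in the middle). I check the mat centre along the other axis from the wrist view's top edge at row 119.

Run:
```python
from h import *
s=readout.read_state(); C=cam('wrist'); print(s['ee_pos'])
x=(583.5-380)*512/410
p=onplane(C,[[x,119]],.004)[0]; R=np.array(s['ee_rot']); ex=R[:,0]*[1,1,0]
print(p, p-.06*ex)
q=onplane(C,[[(536-380)*512/410,175],[(634-380)*512/410,175]],.004); print(q, np.linalg.norm(q[0]-q[1]))
```

```text
[0.56783061 0.25495654 0.12911048]
[0.54342379 0.31124352 0.004     ] [0.56672204 0.25595165 0.004     ]
[[0.51134989 0.24125103 0.004     ]
 [0.61925844 0.28682983 0.004     ]] 0.11713958534534026
```

Emit:
servo_tool(grip_force=80, steps=[{"dx": 0, "dy": 1, "dz": -4, "rx": 0, "ry": 0, "rz": 0, "grip": 5}, {"dx": 0, "dy": 1, "dz": -10, "rx": 0, "ry": 0, "rz": 0, "grip": 5}, {"dx": 0, "dy": 1, "dz": -14, "rx": 0, "ry": 0, "rz": 0, "grip": 5}, {"dx": 0, "dy": 1, "dz": -16, "rx": 0, "ry": 0, "rz": 0, "grip": 5}, {"dx": 0, "dy": 1, "dz": -17, "rx": 0, "ry": 0, "rz": 0, "grip": 5}, {"dx": 0, "dy": 1, "dz": -17, "rx": 0, "ry": 0, "rz": 0, "grip": 5}, {"dx": 0, "dy": 1, "dz": -17, "rx": 0, "ry": 0, "rz": 0, "grip": 5}])

```text
time_s: 7.1
ee_pos: [0.5677, 0.2568, 0.1114]
ee_rot: [[-0.389, 0.921, 0.0], [0.921, 0.389, 0.0], [-0.0, 0.0, -1.0]]
ft_force: [0.3, -0.1, -5.4]
opening: 0.0125
gripper_force: 78.2
```

Emit:
servo_tool(steps=[{"dx": 0, "dy": 0, "dz": -0.7, "rx": 0, "ry": 0, "rz": 0, "grip": 5}, {"dx": 0, "dy": 0, "dz": -1, "rx": 0, "ry": 0, "rz": 0, "grip": 5}, {"dx": 0, "dy": 0, "dz": -1, "rx": 0, "ry": 0, "rz": 0, "grip": 5}, {"dx": 0, "dy": 0, "dz": -1, "rx": 0, "ry": 0, "rz": 0, "grip": 5}], grip_force=80)

```text
time_s: 7.43
ee_pos: [0.5677, 0.2568, 0.111]
ee_rot: [[-0.389, 0.921, 0.001], [0.921, 0.389, 0.0], [-0.0, 0.001, -1.0]]
ft_force: [-1.3, -0.6, 1.0]
opening: 0.0124
gripper_force: 78.8
```

Contact: the load has gone off the wrist. Release and rise.

Emit:
servo_tool(grip_force=20, steps=[{"dx": 0, "dy": 0, "dz": 0, "rx": 0, "ry": 0, "rz": 0, "grip": 16}, {"dx": 0, "dy": 0, "dz": 0, "rx": 0, "ry": 0, "rz": 0, "grip": 25}, {"dx": 0, "dy": 0, "dz": 0, "rx": 0, "ry": 0, "rz": 0, "grip": 40}, {"dx": 0, "dy": 0, "dz": 0, "rx": 0, "ry": 0, "rz": 0, "grip": 60}, {"dx": 0, "dy": 0, "dz": 0, "rx": 0, "ry": 0, "rz": 0, "grip": 60}, {"dx": 0, "dy": 0, "dz": 0, "rx": 0, "ry": 0, "rz": 0, "grip": 60}, {"dx": 0, "dy": 0, "dz": 5, "rx": 0, "ry": 0, "rz": 0, "grip": 60}, {"dx": 0, "dy": 0, "dz": 20, "rx": 0, "ry": 0, "rz": 0, "grip": 60}, {"dx": 0, "dy": 0, "dz": 45, "rx": 0, "ry": 0, "rz": 0, "grip": 60}, {"dx": 0, "dy": 0, "dz": 80, "rx": 0, "ry": 0, "rz": 0, "grip": 60}, {"dx": 0, "dy": 0, "dz": 110, "rx": 0, "ry": 0, "rz": 0, "grip": 60}, {"dx": 0, "dy": 0, "dz": 120, "rx": 0, "ry": 0, "rz": 0, "grip": 60}])

```text
time_s: 8.43
ee_pos: [0.5698, 0.2575, 0.236]
ee_rot: [[-0.389, 0.921, 0.009], [0.921, 0.389, 0.003], [-0.001, 0.009, -1.0]]
ft_force: [0.2, 0.6, -0.0]
opening: 0.0596
gripper_force: 0.0
```

Run:
```python
from h import *
s=readout.read_state(); print(s['time_s'],s['ee_pos'],s['opening'])
b=snapshot('wrist'); a=snapshot('top'); C=cam('top')
hsv=cv2.cvtColor(a,cv2.COLOR_RGB2HSV)
d=spotter.masks_of('top','cover')[0]; print(d['confidence'],d['rect'])
l,t,rr,bt=[int(x) for x in d['rect']]; g=a[t:bt,l:rr].sum(2); m=(g<200).astype(np.uint8)
n,lab,st,ce=cv2.connectedComponentsWithStats(m)
for k in range(1,n): 
    if st[k,4]>8: c=ce[k]+[l,t]; print(st[k],c,onplane(C,c,.0825))
w=a[180:300,140:350]
cv2.imwrite('pics/p2.png',np.hstack([cv2.resize(b,(400,300)),cv2.resize(w,(400,300*1))])[:,:,::-1])
```

```text
8.4333 [0.56982401 0.25750324 0.2360156 ] 0.059631437705003884
0.69 [259.1, 236.9, 294.2, 274.2]
[15 15  7  7 41] [276.75609756 254.        ] [[ 0.44576458 -0.02521752  0.0825    ]]
```

View pics/p2.png

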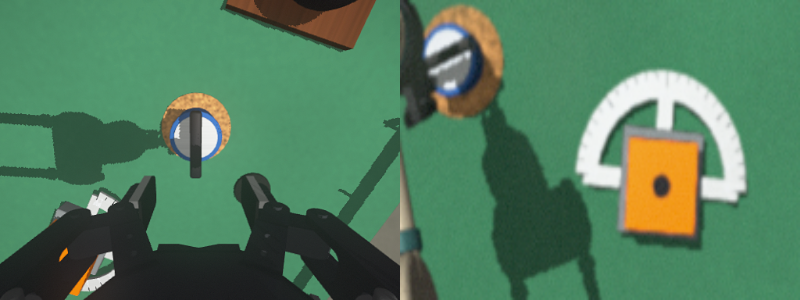

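The canister stands upright on the mat with cork visible all round, and the black dot of the now free cover shows at (277,254), i.e. (0.446,-0.025). I close the fingers and go above it.

Emit:
servo_tool(grip_force=40, steps=[{"dx": -5, "dy": -11, "dz": 0, "rx": 0, "ry": 0, "rz": 0, "grip": 60}, {"dx": -16, "dy": -36, "dz": 0, "rx": 0, "ry": 0, "rz": 0, "grip": 60}, {"dx": -30, "dy": -69, "dz": 0, "rx": 0, "ry": 0, "rz": 0, "grip": 40}, {"dx": -44, "dy": -102, "dz": 0, "rx": 0, "ry": 0, "rz": 0, "grip": 20}, {"dx": -58, "dy": -135, "dz": -10, "rx": 0, "ry": 0, "rz": 0, "grip": 0}, {"dx": -72, "dy": -167, "dz": -20, "rx": 0, "ry": 0, "rz": 0, "grip": 0}, {"dx": -86, "dy": -199, "dz": -30, "rx": 0, "ry": 0, "rz": 0, "grip": 0}, {"dx": -99, "dy": -229, "dz": -40, "rx": 0, "ry": 0, "rz": 0, "grip": 0}, {"dx": -110, "dy": -255, "dz": -52, "rx": 0, "ry": 0, "rz": 0, "grip": 0}, {"dx": -119, "dy": -275, "dz": -62, "rx": 0, "ry": 0, "rz": 0, "grip": 0}, {"dx": -122, "dy": -282, "dz": -68, "rx": 0, "ry": 0, "rz": 0, "grip": 0}, {"dx": -122, "dy": -282, "dz": -70, "rx": 0, "ry": 0, "rz": 0, "grip": 0}])

```text
time_s: 9.58
ee_pos: [0.4425, -0.0263, 0.158]
ee_rot: [[-0.386, 0.922, -0.006], [0.922, 0.386, 0.001], [0.003, -0.005, -1.0]]
ft_force: [0.5, -0.5, -0.8]
opening: 0.0002
gripper_force: 0.0
```

Run:
```python
from h import *
s=readout.read_state(); print(s['time_s'],s['ee_pos'],s['opening'],s['ft_force'])
C=cam('wrist'); b=snapshot('wrist'); print(readout.read_state()['ee_pos'])
hsv=cv2.cvtColor(b,cv2.COLOR_RGB2HSV); m=((hsv[:,:,0]<20)&(hsv[:,:,1]>180)&(hsv[:,:,2]>120)).astype(np.uint8)
cs,_=cv2.findContours(m,cv2.RETR_EXTERNAL,cv2.CHAIN_APPROX_SIMPLE); c=max(cs,key=cv2.contourArea)
q=cv2.approxPolyDP(cv2.convexHull(c),6,True)[:,0]; print(q.tolist(),onplane(C,q,.0825).round(4).tolist())
t=proj(C,[[.4458,-.0252,.0825]])[0];print(t); cv2.circle(b,tuple(int(x) for x in t),3,(0,255,0),-1)
cv2.imwrite('pics/p3.png',b[:,:,::-1])
```

```text
9.5833 [ 0.4425022  -0.02629171  0.1579564 ] 0.00017416815136780204 [ 0.54477852 -0.49586451 -0.81353315]
[ 0.4438181  -0.02537273  0.158503  ]
[[234, 123], [335, 174], [289, 256], [188, 224]] [[0.4046, 0.023, 0.0825], [0.4904, 0.0176, 0.0825], [0.4873, -0.0601, 0.0825], [0.3997, -0.0658, 0.0825]]
[259.78905919 201.23489579]
```

View pics/p3.png

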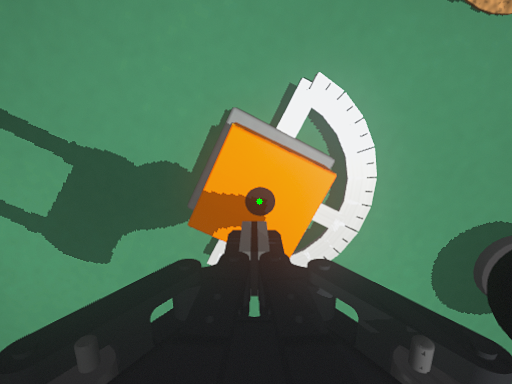

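The dot sits at (260,201), exactly where projected, so (0.4458,-0.0252) is confirmed; the fingers are closed. I go down to just above it.

Emit:
servo_tool(grip_force=40, steps=[{"dx": 0, "dy": 0, "dz": -10, "rx": 0, "ry": 0, "rz": 0, "grip": 0}, {"dx": 0, "dy": 0, "dz": -28, "rx": 0, "ry": 0, "rz": 0, "grip": 0}, {"dx": 0, "dy": 0, "dz": -45, "rx": 0, "ry": 0, "rz": 0, "grip": 0}, {"dx": 0, "dy": 0, "dz": -54, "rx": 0, "ry": 0, "rz": 0, "grip": 0}, {"dx": 0, "dy": 0, "dz": -57, "rx": 0, "ry": 0, "rz": 0, "grip": 0}, {"dx": 0, "dy": 0, "dz": -57, "rx": 0, "ry": 0, "rz": 0, "grip": 0}, {"dx": 0, "dy": 0, "dz": -57, "rx": 0, "ry": 0, "rz": 0, "grip": 0}, {"dx": 0, "dy": 0, "dz": -57, "rx": 0, "ry": 0, "rz": 0, "grip": 0}])

```text
time_s: 10.3
ee_pos: [0.4464, -0.0252, 0.1041]
ee_rot: [[-0.39, 0.921, 0.002], [0.921, 0.39, -0.0], [-0.001, 0.002, -1.0]]
ft_force: [0.6, -0.9, -0.2]
opening: 0.0
gripper_force: 0.0
```

Emit:
servo_tool(steps=[{"dx": -0.5, "dy": 0, "dz": -3, "rx": 0, "ry": 0, "rz": 0, "grip": 0}, {"dx": -0.5, "dy": 0, "dz": -6, "rx": 0, "ry": 0, "rz": 0, "grip": 0}, {"dx": -0.5, "dy": 0, "dz": -9, "rx": 0, "ry": 0, "rz": 0, "grip": 0}, {"dx": -0.5, "dy": 0, "dz": -10.5, "rx": 0, "ry": 0, "rz": 0, "grip": 0}, {"dx": -0.5, "dy": 0, "dz": -12, "rx": 0, "ry": 0, "rz": 0, "grip": 0}, {"dx": -0.5, "dy": 0, "dz": -12, "rx": 0, "ry": 0, "rz": 0, "grip": 0}, {"dx": -0.5, "dy": 0, "dz": -12, "rx": 0, "ry": 0, "rz": 0, "grip": 0}])

```text
time_s: 10.88
ee_pos: [0.4464, -0.0256, 0.0923]
ee_rot: [[-0.389, 0.921, 0.003], [0.921, 0.389, -0.001], [-0.002, 0.003, -1.0]]
ft_force: [1.0, 0.4, 6.2]
opening: -0.0002
gripper_force: 3.1
```

Emit:
servo_tool(steps=[{"dx": 0, "dy": 0, "dz": -1, "rx": 0, "ry": 0, "rz": 0, "grip": 0}, {"dx": 0, "dy": 0, "dz": -2, "rx": 0, "ry": 0, "rz": 0, "grip": 0}, {"dx": 0, "dy": 0, "dz": -3, "rx": 0, "ry": 0, "rz": 0, "grip": 0}, {"dx": 0, "dy": 0, "dz": -4, "rx": 0, "ry": 0, "rz": 0, "grip": 0}, {"dx": 0, "dy": 0, "dz": -4, "rx": 0, "ry": 0, "rz": 0, "grip": 0}, {"dx": 0, "dy": 0, "dz": -4, "rx": 0, "ry": 0, "rz": 0, "grip": 0}])

```text
time_s: 11.38
ee_pos: [0.448, -0.026, 0.0892]
ee_rot: [[-0.389, 0.921, 0.007], [0.921, 0.389, -0.001], [-0.004, 0.006, -1.0]]
ft_force: [1.0, 0.6, 7.8]
opening: -0.0002
gripper_force: 4.1
```

Emit:
servo_tool(steps=[{"dx": -1, "dy": 0, "dz": -1, "rx": 0, "ry": 0, "rz": 0, "grip": 0}, {"dx": -1, "dy": 0, "dz": -2, "rx": 0, "ry": 0, "rz": 0, "grip": 0}, {"dx": -1, "dy": 0, "dz": -3, "rx": 0, "ry": 0, "rz": 0, "grip": 0}, {"dx": -1, "dy": 0, "dz": -4, "rx": 0, "ry": 0, "rz": 0, "grip": 0}, {"dx": -1, "dy": 0, "dz": -4, "rx": 0, "ry": 0, "rz": 0, "grip": 0}, {"dx": -1, "dy": 0, "dz": -4, "rx": 0, "ry": 0, "rz": 0, "grip": 0}])

```text
time_s: 11.88
ee_pos: [0.4436, -0.0252, 0.084]
ee_rot: [[-0.389, 0.921, -0.001], [0.921, 0.389, 0.0], [0.0, -0.001, -1.0]]
ft_force: [-2.6, 0.1, 11.4]
opening: -0.0004
gripper_force: 5.8
```

Emit:
servo_tool(steps=[{"dx": 1, "dy": 0, "dz": -1, "rx": 0, "ry": 0, "rz": 0, "grip": 0}, {"dx": 1, "dy": 0, "dz": -2, "rx": 0, "ry": 0, "rz": 0, "grip": 0}, {"dx": 1, "dy": 0, "dz": -3, "rx": 0, "ry": 0, "rz": 0, "grip": 0}, {"dx": 1, "dy": 0, "dz": -4, "rx": 0, "ry": 0, "rz": 0, "grip": 0}, {"dx": 1, "dy": 0, "dz": -4, "rx": 0, "ry": 0, "rz": 0, "grip": 0}, {"dx": 1, "dy": 0, "dz": -4, "rx": 0, "ry": 0, "rz": 0, "grip": 0}])

```text
time_s: 12.38
ee_pos: [0.4437, -0.0252, 0.0838]
ee_rot: [[-0.39, 0.921, -0.001], [0.921, 0.39, -0.0], [0.0, -0.001, -1.0]]
ft_force: [-13.4, 1.2, 47.6]
opening: 0.0002
gripper_force: 24.1
```

It is home: the height stays at 0.084 while the force climbs. I ease to about 30 N and take off most of the side load.

Emit:
servo_tool(steps=[{"dx": -0.5, "dy": 0, "dz": 1, "rx": 0, "ry": 0, "rz": 0, "grip": 0}, {"dx": -1, "dy": 0, "dz": 1.5, "rx": 0, "ry": 0, "rz": 0, "grip": 0}, {"dx": -1, "dy": 0, "dz": 1.5, "rx": 0, "ry": 0, "rz": 0, "grip": 0}, {"dx": -1, "dy": 0, "dz": 1.5, "rx": 0, "ry": 0, "rz": 0, "grip": 0}])

```text
time_s: 12.72
ee_pos: [0.4436, -0.0253, 0.0839]
ee_rot: [[-0.389, 0.921, 0.0], [0.921, 0.389, -0.0], [-0.0, 0.0, -1.0]]
ft_force: [-7.2, 1.9, 33.0]
opening: -0.0003
gripper_force: 16.4
```

Run:
```python
from h import *
s=readout.read_state(); print(s['time_s'],s['ee_pos'],s['ft_force'])
a=snapshot('side'); b=snapshot('wrist')
cv2.imwrite('pics/f.png',np.hstack([cv2.resize(a[150:310,150:350],(400,320),interpolation=cv2.INTER_CUBIC),cv2.resize(b,(400,320))])[:,:,::-1])
```

```text
12.7167 [ 0.44361547 -0.02525858  0.08389291] [-7.18330207  1.91637168 33.04984412]
```

View pics/f.png

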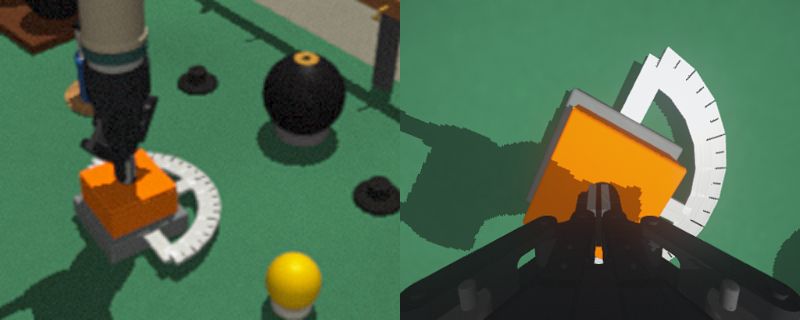

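The side view shows the cover seated level on the plinth at about (128,190), with the fingers on its middle. The bystanders haven't moved, and the push is holding at 33 N.

```bash
python3 -c "
from bench import r
print(r.hand_in())"
```

```text
the job is handed in; nothing more can be done
None
```

The job is handed in: the canister stands upright in the middle of the mat, the cover is down at its home height, and the gripper was still pushing on it with about 33 N; I saw no bystander moved, and the verdict was not shown.

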